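# Clip the photo light into its table stand and aim it at the vase

### The job

I am photographing the silver-and-pearl vase on the sideboard: take the light wand out of its charging dock and slide its stud into the socket of the round table stand, past the spring plunger that grips it, until it is fully home with its shoulder flat on the collar. The lit window must face the vase. Do it gently: do not force or shove the stand, leave the vase, jar and phone where they are, and let go of the wand when it is done.

Things in the scene. Friction and masses are not known exactly. Their poses are not given: they have to be found in the camera images.
- wand: light wand, 260 g, at first standing in the dock: round black body 32 mm in diameter, 150 mm tall (grip it at any yaw), on a steel stud 16 mm in diameter, 40 mm long. Origin on the axis at the shoulder, where the stud meets the body's flat underside; z up (body 0 to +150 mm, stud 0 to -40 mm), x out of the lit window
- wand_window (a point): middle of the lit window, a white strip 22 mm wide and 108 mm tall on the wand's +x side, 16 mm from the axis and 74 mm above the shoulder; a small black switch on the wand's top cap lies towards the same side
- stud_foot (a point): centre of the stud's lower end, 40 mm below the shoulder. The stud is plain and round; over its last 14 mm it tapers to 9.6 mm in diameter
- dock: charging dock, a fixed grey block 90 x 84 mm, 50 mm tall; origin at the centre of its underside, z up. A well 19.5 mm wide and 43 mm deep in its top holds the stud loosely, the wand's shoulder resting on the dock's top; the wand simply lifts out
- stand: table stand, 1.75 kg, loose on the sideboard on a rubber sole: round steel foot 150 mm in diameter, 12 mm thick; on its middle an aluminium socket collar 36 mm in diameter, its flat top 58 mm above the table. Origin: centre of the underside, z up; x points to the side where the plunger's boss and black knob stick out, 40 mm up, to 50 mm from the axis
- socket_mouth (a point): centre of the socket's mouth on the collar's top face, z up along the bore. The bore is 17 mm wide and 46 mm deep, without lead-in. Fully home, the wand's shoulder lies flat on the collar's top: the wand's origin then meets this point to about 1 mm
- plunger (a joint): spring plunger in the socket's side, m: 0 = round nose fully out (3.1 mm into the bore, 18 mm below the mouth), about 1 mm with the stud in. Its 17 N grip the stud by friction; nothing draws it in. The taper bears on it from some 15 mm before home and takes up to 22 N to push past; from there the stud drags with 7 to 17 N all the way until the shoulder stops it. Never press with over 25 N
- vase: the vase to be lit, 180 mm tall, cream beaded belly 100 mm wide, silver foot and neck; origin at the centre of its underside, z up. To be left alone
- jar: low lidded jar, cream with a silver rim, 92 mm wide and 94 mm tall, origin at the centre of its underside. To be left alone
- phone: black phone lying flat, 148 x 71 x 8 mm, long side along its x, origin at the centre of its underside. To be left alone

How it is judged (in metres and radians):
On the way, in this order (a step that is already met when the one before it is completed fails the run):
1. the wand is lifted clear of the dock (z of wand in the frame of dock above 0.092 m), for 0.1 s.
2. the stud is fully home in the socket, gripped by the plunger (horizontal distance between wand and socket_mouth below 0.003 m and z of wand in the frame of socket_mouth below 0.0015 m and value of joint plunger above 0.0005 m), for 0.2 s.
At the end, for the whole second after the job is handed in: the wand stands in the socket, released, at rest: shoulder within 1.5 mm of the collar's top, axis within 3 mm and 0.05 rad of the bore's, gripped by the plunger (pressed back over 0.5 mm), stand upright, and the line straight out of the lit window passing within 45 mm of the vase's axis (all of step 2 and angle between the z axis of wand and the z axis of stand, either way round below 0.05 rad and y of vase in the frame of wand between -0.045 and 0.045 m and x of vase in the frame of wand above 0.05 m and angle between stand's own z axis and vertical below 0.03 rad and linear speed of wand below 0.02 m/s); the robot touches nothing.
It fails at once if the stand is pressed down with more than about 29 N, i.e. bears on the sideboard with over 48 N, its own weight included (contact force between stand and table above 48 N).
It fails at once if the stand is shoved more than 20 mm (distance of stand from where it was at the start of the episode above 0.02 m).
It fails at once if the stand is tipped (angle between stand's own z axis and vertical above 0.1 rad).
It fails at once if the vase, the jar or the phone is moved more than 15 mm (distance of any of vase, jar, phone from where it was at the start of the episode above 0.015 m).
It also fails if it takes over 64 s, if anything falls off the work surface, if the arm or the gripper's body presses on something with over 40 N, if the wrist force passes 120 N, or if a joint passes its speed limit or range.

### The arm

A 6-joint arm with a two-finger parallel gripper is mounted at the origin on the work surface. World frame = base frame: x ahead of the robot, y to its left, z up, the work surface at z = 0. Lengths are in m, angles in degrees, forces in N, time in s.
With the tool pointing down it reaches from about 0.35 to 0.875 m from the base axis. Payload 4.2 kg.
Tool frame: the origin (TCP) lies midway between the tips of the shut fingers; the grasp point (between the pads) lies 19 mm behind it; z points along the fingers, y is the line along which they close (so a half turn about z gives the same grasp; the last joint's range is limited). The gripper opens to 87 mm and grips with 3 to 60 N. Pads are 19 mm wide; open, the fingers measure 117 mm over their backs; the gripper's body (75 mm by 190 mm) begins 51 mm behind the grasp point.
Start: joints at [-59.324, 22.042, 0.453, 0, -68.411, -14.817], TCP at [0.171, -0.601, 0.223] pointing down, gripper open.
Joint ranges: [-179.83, 179.83], [-69.29, 118.12], [-61.27, 80.66], [-181.25, 117.63], [-171.15, -9.14], [-177.46, 177.46]. Speed limits (degrees/s): [159.86, 159.86, 180, 180, 180, 180].

### API

Orientations are given as a 3x3 rotation matrix whose columns are the frame's x, y, z axes.
In Python, from station import r, cams gives the robot as it stands.
- The arm moves only by the tool play_rows, never from a script. Its argument "commands" is text: rows parted by semicolons, each of 6 numbers parted by spaces: the shift along the world's x, y, z normalised to -1 to 1, where 1 is 30 mm, then the turn, a rotation vector about the world's x, y, z normalised to -1 to 1, where 1 is 0.15 rad. A call has 1 to 20 rows; each row shifts and turns the commanded pose from where the row before left it; what a row does not reach is not made up. A row lasts 1/10 s, in which the tool goes at most 50 mm and 8.59 degrees, less where a joint would pass 70% of its speed; a pose out of reach is approached as far as the arm can. A call with a number of a shift or a turn outside -1 to 1 is refused whole. A call with a gripper value outside its range is refused whole. "grip" is the finger opening in mm, from 0 to 87, set as the call begins (left out, the last holds). The fingers move at their own pace and stop on an object; the grip force is fixed at half the most. Time passes only in rows, so rows that do not move let the fingers close. It gives the time, the measured TCP pose, the force, the opening and the grip force at its end, in the units of the state.
- r.sense(): the state, without advancing time (a new reading comes with each control period).
- cams.capture(name): name is "scene" or "top" or "wrist"; returns (picture, depth): 420x560x3 uint8, blue, green, red; 420x560 float32, m along the optical axis (not along the pixel's ray), 0 where there is no reading.
- cams.camera_info(name): a dict with "mtx" (3x3 intrinsics, pixels), "R" (3x3) and "t" (3): a world point X has camera coordinates R X + t. Camera axes: x right, y down, z forward; pixel columns grow to the right and rows downward; lengths in m; the calibration is good to about 2 mm. A picture is of the moment at which its call begins: read the wrist's pose just before it. camera_info takes no time and is no camera call; for the wrist camera it gives the pose at the moment of the call.
- r.finish_job(): hands the job in; it is judged then, once.
The state is a dict: "time_s": time; "joints": joint angles; "joint_velocities": joint speeds; "effort": joint torques, N m; "tcp_pos": TCP position; "ee_rot": TCP orientation; "wrist_force": force on the tool from outside, world axes, zero at the start; "moment": the same for the moment, N m; "gripper_width": opening from 0.0 (shut) to 1.0 (fully open); "gripper_force": force on a finger pad.
Only numpy, scipy, OpenCV 4.12 (cv2) and the standard library are available. Lean on these libraries where they do the work, as an engineer would, in place of code of your own. Each camera call takes 0.05 s, during which the arm holds its last target. There are 200 camera calls.

## Working session

There is one attempt and no reset: what is moved stays moved. The work goes in short steps, Python scripts to look and compute and a tool call to move; the robot and the scene stay as the last step left them, time stands still between calls to the robot, and variables do not carry over. Pictures are saved under pics/ and viewed, at most 10 in all, crops included, and the job is handed in when it is done.

Besides the shell and the picture viewer there is one more tool, called by a JSON object that holds its "op" and its "data", one argument or row to a line. play_rows: Moves the arm, as the interface text tells. Scaled input: -1 to 1 covers 30 mm each way for a shift and 0.15 rad each way for a turn. Its arguments: {"type":"object","properties":{"commands":{"type":"string"},"grip":{"type":"number"}},"required":["commands"]}

```bash
mkdir -p pics; ls; python3 - <<'E'
from station import r,cams
import cv2,numpy as np
s=r.sense();print(s)
for n in("scene","top"):
    p,d=cams.capture(n);cv2.imwrite(f"pics/{n}0.png",p);np.save(f"{n}0.npy",d)
    i=cams.camera_info(n);print(n,i)
E
```

```text
pics
{'time_s': 0.0, 'joints': array([-5.93231814e+01,  2.20893636e+01,  3.79079626e-01, -2.85012079e-02,
       -6.84131618e+01, -1.48156389e+01]), 'joint_velocities': array([-0.05021554, -0.09375506, -0.03999478, -0.04495974, -0.02997329,
        0.03666012]), 'effort': array([-1.40508058e-03, -3.90668356e+01,  1.87403959e+01,  4.21973929e+00,
        1.10404351e-02, -2.01139060e-04]), 'tcp_pos': array([ 0.17064965, -0.60060753,  0.22147084]), 'ee_rot': array([[-9.61976810e-01, -2.73130234e-01, -7.01390210e-04],
       [-2.73131115e-01,  9.61974548e-01,  2.08897931e-03],
       [ 1.04156122e-04,  2.20112114e-03, -9.99997572e-01]]), 'wrist_force': array([-0.13581479,  0.21812452, -0.05251657]), 'moment': array([ 0.05267144,  0.00017752, -0.02800078]), 'gripper_force': 0.0, 'gripper_width': 1.0037026023664049}
scene {'mtx': array([[483.82094924,   0.        , 286.21305556],
       [  0.        , 483.82094924, 210.68557562],
       [  0.        ,   0.        ,   1.        ]]), 'R': array([[ 0.29417384,  0.95574399,  0.00389452],
       [ 0.75662481, -0.23039236, -0.61191361],
       [-0.58393549,  0.18295567, -0.79091502]]), 't': array([-0.18394302, -0.40622027,  1.64078415])}
top {'mtx': array([[426.30769969,   0.        , 283.18977837],
       [  0.        , 426.30769969, 205.0432645 ],
       [  0.        ,   0.        ,   1.        ]]), 'R': array([[-0.03392024, -0.99940834,  0.00569107],
       [-0.97491425,  0.03183446, -0.22029246],
       [ 0.21998095, -0.01302068, -0.97541727]]), 't': array([0.02184025, 0.63690877, 0.79836094])}
```

View pics/scene0.png

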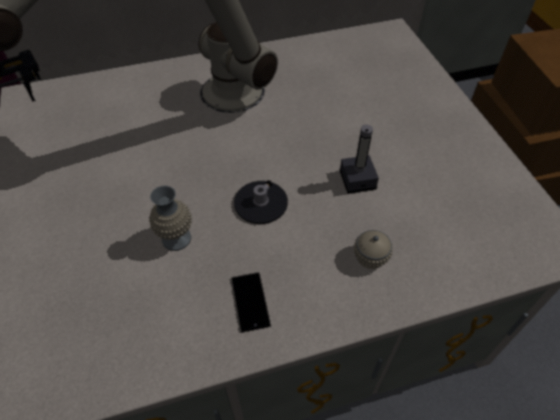

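View pics/top0.png

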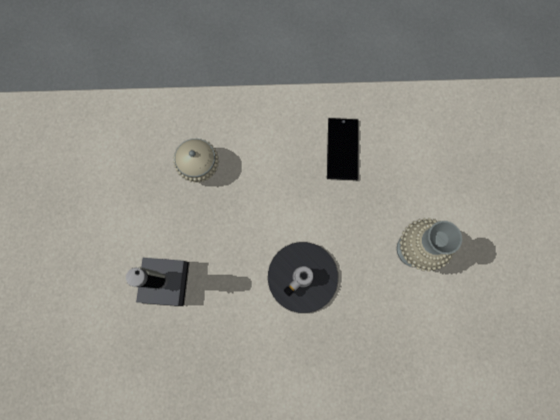

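The scene view shows the dock and wand at about (360,160), the stand at (261,200), the vase at (171,220), the jar at (373,248) and the phone at (251,302). In the top view, the wand cap is at (137,276), the collar at (303,277) and the vase rim at (441,238). I'll enlarge these next.

```bash
cat >h.py <<'E'
import numpy as np
def ray(info,u,v,z):
    """world point on pixel ray at height z"""
    K,R,t=info["mtx"],info["R"],info["t"]
    c=-R.T@t; d=R.T@np.linalg.solve(K,[u,v,1.]); return c+d*(z-c[2])/d[2]
def dep(info,u,v,d):
    K,R,t=info["mtx"],info["R"],info["t"]
    return R.T@(np.linalg.solve(K,[u,v,1.])*d-t)
E
python3 - <<'E'
from station import cams
from h import *
import cv2
i=cams.camera_info("top");p=cv2.imread("pics/top0.png");d=np.load("top0.npy")
for n,u,v,z in[("wandtop",137,276,.2),("collar",303,277,.058),("foot",303,277,.012),("vaserim",441,238,.18),("jar",193,153,.094)]:
    print(n,ray(i,u,v,z).round(4),d[v,u],dep(i,u,v,d[v,u]).round(4))
a=p[245:320,105:205];b=p[230:320,255:355];c=p[210:275,390:490]
f=lambda x:cv2.resize(cv2.convertScaleAbs(x,alpha=1.5),(400,x.shape[0]*4),interpolation=cv2.INTER_CUBIC)
L=np.vstack([f(a),f(c)]);Rr=f(b);Rr=cv2.copyMakeBorder(Rr,0,L.shape[0]-Rr.shape[0],0,0,0)
cv2.imwrite("pics/crop1.png",np.hstack([L,Rr]))
# point cloud
for n in("top","scene"):
    i=cams.camera_info(n);d=np.load(n+"0.npy")
    v,u=np.nonzero(d>0);q=np.linalg.solve(i["mtx"],np.stack([u,v,np.ones_like(u)]).astype(float))*d[v,u]
    X=(i["R"].T@(q-i["t"][:,None])).T
    np.save(n+"_X.npy",X)
    def st(nm,x0,x1,y0,y1,z0,z1):
        m=((X>[x0,y0,z0])&(X<[x1,y1,z1])).all(1);A=X[m]
        if len(A)<5:print(n,nm,len(A));return
        rct=cv2.minAreaRect(A[:,:2].astype(np.float32));cc=cv2.minEnclosingCircle(A[:,:2].astype(np.float32))
        print(n,nm,len(A),A.min(0).round(3),A.max(0).round(3),"med",np.median(A,0).round(4),rct,cc)
    c=ray(cams.camera_info("top"),303,277,.058)
    st("foot",c[0]-.1,c[0]+.1,c[1]-.1,c[1]+.1,.008,.018)
    st("collar",c[0]-.04,c[0]+.04,c[1]-.04,c[1]+.04,.053,.065)
    w=ray(cams.camera_info("top"),137,276,.2)
    st("wandtop",w[0]-.05,w[0]+.05,w[1]-.05,w[1]+.05,.193,.21)
    st("wandbody",w[0]-.05,w[0]+.05,w[1]-.05,w[1]+.05,.07,.19)
    st("dock",w[0]-.1,w[0]+.1,w[1]-.1,w[1]+.1,.044,.056)
    g=ray(cams.camera_info("top"),441,238,.18)
    st("vrim",g[0]-.06,g[0]+.06,g[1]-.06,g[1]+.06,.172,.19)
    st("vbelly",g[0]-.08,g[0]+.08,g[1]-.08,g[1]+.08,.03,.12)
E
```

```text
wandtop [0.4952 0.2494 0.2   ] 0.7091357 [0.4952 0.2495 0.1998]
collar [ 0.4918 -0.0341  0.058 ] 0.89534533 [ 0.4943 -0.0365  0.0125]
foot [ 0.4943 -0.0365  0.012 ] 0.89534533 [ 0.4943 -0.0365  0.0125]
vaserim [ 0.5446 -0.272   0.18  ] 0.7712208 [ 0.5479 -0.2815  0.1551]
jar [0.7467 0.1809 0.094 ] 0.868607 [0.7467 0.1809 0.094 ]
top foot 3551 [ 0.421 -0.11   0.008] [0.569 0.037 0.017] med [ 0.495  -0.0378  0.0115] ((0.49477505683898926, -0.036578841507434845), (0.14747247099876404, 0.14791232347488403), 88.21217346191406) ((0.4946158528327942, -0.036088213324546814), 0.07479552924633026)
top collar 199 [ 0.478 -0.053  0.054] [ 0.512 -0.018  0.061] med [ 0.4943 -0.0359  0.0574] ((0.49492689967155457, -0.035270996391773224), (0.03399023413658142, 0.033896222710609436), 86.51335906982422) ((0.4947250485420227, -0.035974811762571335), 0.017821889370679855)
top wandtop 296 [0.479 0.237 0.193] [0.509 0.268 0.203] med [0.4937 0.2519 0.1995] ((0.4938197731971741, 0.2527865469455719), (0.030975166708230972, 0.029748080298304558), 86.84711456298828) ((0.4938375651836395, 0.2527855336666107), 0
[... 2193 characters left out ...]
] ((0.4967629015445709, 0.2542037069797516), (0.08556225150823593, 0.09455409646034241), 83.61750793457031) ((0.49698606133461, 0.25391697883605957), 0.062144506722688675)
scene vrim 213 [ 0.519 -0.307  0.172] [ 0.578 -0.248  0.185] med [ 0.5364 -0.2781  0.1784] ((0.5490341186523438, -0.2777610421180725), (0.05825311318039894, 0.0586734414100647), 18.361347198486328) ((0.5483264327049255, -0.2774183452129364), 0.03108993172645569)
scene vbelly 778 [ 0.517 -0.329  0.06 ] [ 0.603 -0.226  0.12 ] med [ 0.5846 -0.2747  0.1023] ((0.5609323382377625, -0.27685558795928955), (0.08437506854534149, 0.10335636883974075), 4.7256999015808105) ((0.5517520904541016, -0.277652770280838), 0.05181645601987839)
```

View pics/crop1.png

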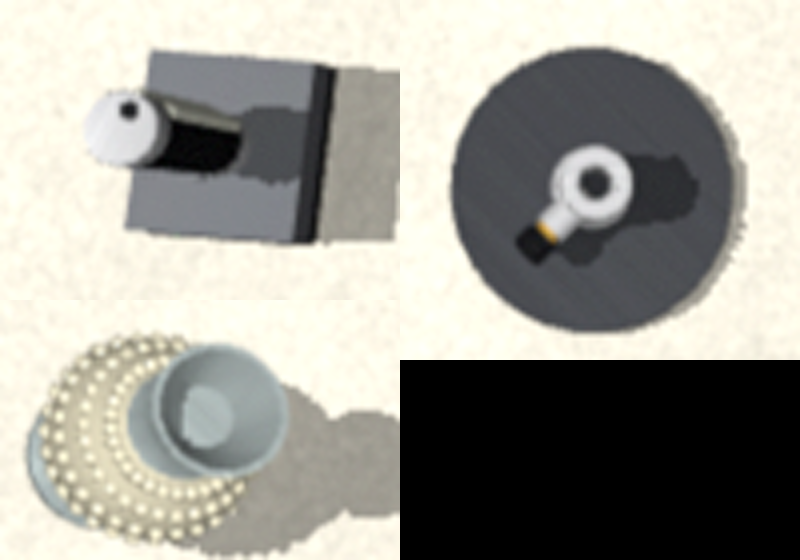

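Reading the crop in full-image pixels: the wand cap is centred at about (136.5,277.2) and its switch at (137.5,272.5), so the window faces roughly +x. The collar bore is at (303.5,276) and the plunger knob at (288,291). I'm moving over the wand now.

{"op": "play_rows", "data": {
  "commands": "0.98 0.9 0.3 0 0 0;0.98 0.9 0.3 0 0 0;0.98 0.9 0.3 0 0 0;0.98 0.9 0.3 0 0 0;0.98 0.9 0.3 0 0 0;0.98 0.9 0.3 0 0 0;0.98 0.9 0.3 0 0 0;0.98 0.9 0.3 0 0 0;0.98 0.9 0.3 0 0 0;0.98 0.9 0.3 0 0 0;0.98 0.9 0.3 0 0 0",
  "grip": 87
}}

```text
time_s: 1.2
tcp_pos: [0.495, -0.3027, 0.3215]
ee_rot: [[-0.962, -0.273, -0.001], [-0.273, 0.962, 0.0], [0.001, 0.001, -1.0]]
wrist_force: [-0.1, -0.9, 0.0]
gripper_width: 1.001
gripper_force: 0.0
```

{"op": "play_rows", "data": {
  "commands": "0 1 0 0 0 0;0 1 0 0 0 0;0 1 0 0 0 0;0 1 0 0 0 0;0 1 0 0 0 0;0 1 0 0 0 0;0 1 0 0 0 0;0 1 0 0 0 0;0 1 0 0 0 0;0 1 0 0 0 0;0 1 0 0 0 0;0 1 0 0 0 0;0 1 0 0 0 0;0 1 0 0 0 0;0 1 0 0 0 0;0 1 0 0 0 0;0 0 0 0 0 0;0 0 0 0 0 0"
}}

```text
time_s: 3.0
tcp_pos: [0.4939, 0.1761, 0.3209]
ee_rot: [[-0.962, -0.274, -0.001], [-0.274, 0.962, -0.001], [0.001, -0.0, -1.0]]
wrist_force: [0.2, -0.7, 0.1]
gripper_width: 0.997
gripper_force: 0.0
```

```bash
python3 - <<'E'
from station import r,cams
import cv2,numpy as np
i=cams.camera_info("wrist");p,d=cams.capture("wrist");cv2.imwrite("pics/w1.png",p);np.save("w1.npy",d)
np.savez("w1i.npz",**{k:i[k] for k in("mtx","R","t")})
s=r.sense();print(s["tcp_pos"],s["joints"],i,-i["R"].T@i["t"])
E
```

```text
[0.49393347 0.17546537 0.32117514] [ 3.73064574e+01  8.93209067e+00 -3.52844339e+00 -7.33644893e-04
 -7.76048109e+01 -1.11435033e+02] {'mtx': array([[332.58659435,   0.        , 280.8484393 ],
       [  0.        , 332.58659435, 213.63275469],
       [  0.        ,   0.        ,   1.        ]]), 'R': array([[-2.74874242e-01,  9.61480139e-01, -3.06632823e-04],
       [ 9.33345514e-01,  2.66907489e-01,  2.40055292e-01],
       [ 2.30890238e-01,  6.56988220e-02, -9.70759168e-01]]), 't': array([-0.03392852, -0.56039122,  0.35934071])} [0.43074429 0.15858595 0.48334776]
```

View pics/w1.png

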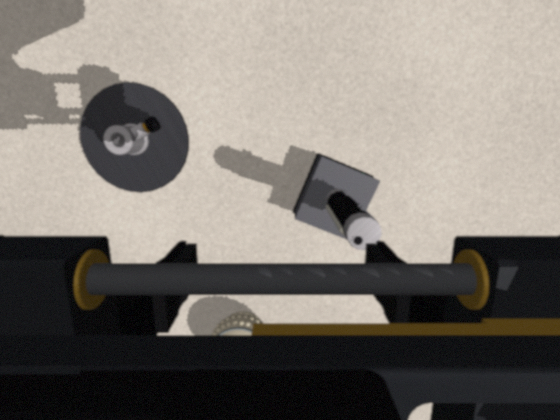

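The wrist view shows the wand cap at about (363,230) with its switch at (358,240), and the stand at (128,138). An enlarged crop will give the window yaw more precisely.

```bash
python3 - <<'E'
import cv2
p=cv2.imread("pics/w1.png")[205:255,330:395];a=cv2.resize(p,None,fx=8,fy=8,interpolation=cv2.INTER_CUBIC)
cv2.imwrite("pics/w1c.png",cv2.convertScaleAbs(a,alpha=1.2))
E
```

```text
(no output)
```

View pics/w1c.png

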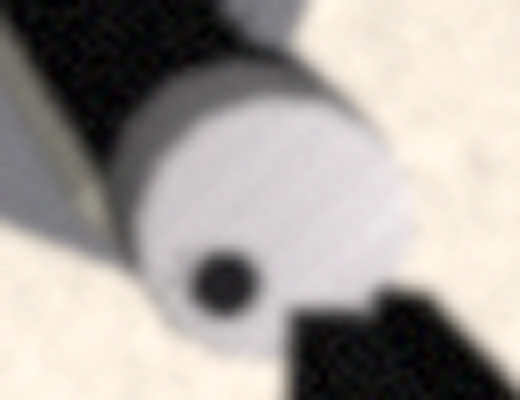

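```bash
python3 - <<'E'
from station import cams
from h import *
i=dict(np.load("w1i.npz"));t=cams.camera_info("top")
def yaw(a,b):d=b-a;return np.degrees(np.arctan2(d[1],d[0])).round(1),np.linalg.norm(d[:2]).round(4)
a,b=ray(i,363.8,233.1,.2),ray(i,357.6,240.1,.2015);print(a,b,yaw(a,b))
a,b=ray(t,136.1,276.8,.2),ray(t,137.1,272.1,.2015);print(a,b,yaw(a,b))
# stand from wrist
d=np.load("w1.npy");v,u=np.nonzero(d>0);q=np.linalg.solve(i["mtx"],np.stack([u,v,np.ones_like(u)]).astype(float))*d[v,u]
X=(i["R"].T@(q-i["t"][:,None])).T
import cv2
for n,c,zz,rr in(("collar",(.495,-.036),(.054,.065),.035),("foot",(.495,-.036),(.008,.018),.1),("cap",(.494,.2527),(.194,.21),.04)):
    m=(np.hypot(*(X[:,:2]-c).T)<rr)&(X[:,2]>zz[0])&(X[:,2]<zz[1]);A=X[m]
    print(n,len(A),cv2.minEnclosingCircle(A[:,:2].astype(np.float32)),np.median(A,0))
# bore centre in the top picture
print(ray(t,255+596/4-.4,230+181/4-.4,.058))
E
```

```text
[0.49499737 0.25368659 0.2       ] [0.50233191 0.25004155 0.2015    ] (np.float64(-26.4), np.float64(0.0082))
[0.49394383 0.25088566 0.2       ] [0.50152229 0.2490518  0.2015    ] (np.float64(-13.6), np.float64(0.0078))
collar 553 ((0.49673518538475037, -0.03560134768486023), 0.018383076414465904) [ 0.49629582 -0.0352455   0.05779937]
foot 8016 ((0.4966484606266022, -0.0355694517493248), 0.07503596693277359) [ 0.49231559 -0.03346331  0.01206204]
cap 915 ((0.4951675534248352, 0.2531522214412689), 0.015745075419545174) [0.49369975 0.2516744  0.19997765]
[ 0.48932112 -0.23535255  0.058     ]
```

{"op": "play_rows", "data": {
  "commands": "0 0.85 0 0 0 0;0 0.85 0 0 0 0;0 0.85 -0.6 0 0 0;0 0 -0.8 0 0 0;0 0 -0.8 0 0 0;0 0 0 0 0 0;0 0 0 0 0 0"
}}

```text
time_s: 3.75
tcp_pos: [0.4947, 0.2514, 0.2562]
ee_rot: [[-0.962, -0.272, 0.001], [-0.272, 0.962, -0.001], [-0.0, -0.001, -1.0]]
wrist_force: [1.0, -0.3, 0.1]
gripper_width: 1.004
gripper_force: 0.0
```

```bash
python3 - <<'E'
from station import r,cams
from h import *
import cv2
i=cams.camera_info("wrist");p,d=cams.capture("wrist");s=r.sense();print(s["tcp_pos"],s["wrist_force"])
np.savez("w2i.npz",**{k:i[k] for k in("mtx","R","t")});np.save("w2.npy",d);cv2.imwrite("pics/w2full.png",p)
K,R,t=i["mtx"],i["R"],i["t"];c=K@(R@np.array([.4945,.253,.2])+t);c=c[:2]/c[2];print(c)
u,v=int(c[0])-40,int(c[1])-35;print(u,v)
cv2.imwrite("pics/w2c.png",cv2.resize(cv2.convertScaleAbs(p[v:v+75,u:u+100],alpha=1.2),None,fx=8,fy=8,interpolation=cv2.INTER_CUBIC))
V,U=np.nonzero(d>0);q=np.linalg.solve(K,np.stack([U,V,np.ones_like(U)]).astype(float))*d[V,U]
X=(R.T@(q-t[:,None])).T
m=(np.hypot(*(X[:,:2]-(.4945,.253)).T)<.03)&(X[:,2]>.194)&(X[:,2]<.21);A=X[m]
print(len(A),cv2.minEnclosingCircle(A[:,:2].astype(np.float32)),np.median(A,0))
E
```

```text
[0.49506776 0.25185558 0.25704724] [-0.40889946  0.73086367  0.64046962]
[282.48951685 230.01683781]
242 195
1598 ((0.495280385017395, 0.2536892890930176), 0.01609099470078945) [0.49419258 0.25341406 0.20006952]
```

View pics/w2c.png

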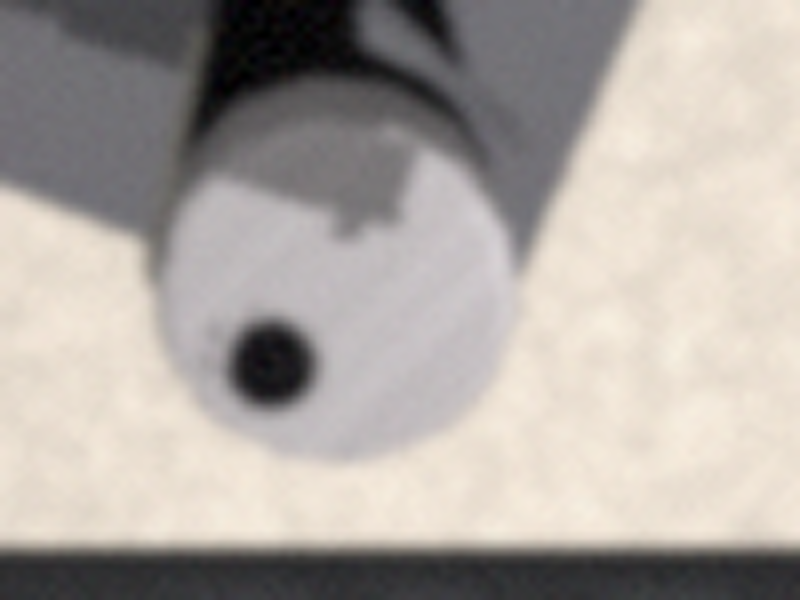

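The cap centre is at (283.8,230.6) and the switch at (275.3,239.8), so the window yaw is about -26°. It needs to be -78°, a turn of -52°. I'm descending to grasp.

{"op": "play_rows", "data": {
  "commands": "0 0.05 -0.6 0 0 0;0 0 -0.6 0 0 0;0 0 -0.6 0 0 0;0 0 -0.6 0 0 0;0 0 -0.6 0 0 0;0 0 -0.5 0 0 0;0 0 0 0 0 0;0 0 0 0 0 0"
}}

```text
time_s: 4.6
tcp_pos: [0.4952, 0.2541, 0.1521]
ee_rot: [[-0.962, -0.273, 0.002], [-0.273, 0.962, 0.001], [-0.002, 0.001, -1.0]]
wrist_force: [0.1, 0.0, 0.6]
gripper_width: 0.999
gripper_force: 0.0
```

{"op": "play_rows", "data": {
  "commands": "0 0 0 0 0 0;0 0 0 0 0 0;0 0 0 0 0 0;0 0 0 0 0 0;0 0 0 0 0 0;0 0 0 0 0 0;0 0 0 0 0 0;0 0 0 0 0 0;0 0 0 0 0 0;0 0 0 0 0 0;0 0 0 0 0 0;0 0 0 0 0 0",
  "grip": 20
}}

```text
time_s: 5.8
tcp_pos: [0.4942, 0.2538, 0.1505]
ee_rot: [[-0.962, -0.273, -0.0], [-0.273, 0.962, -0.0], [0.0, -0.0, -1.0]]
wrist_force: [0.8, -0.2, -0.1]
gripper_width: 0.358
gripper_force: 30.0
```

{"op": "play_rows", "data": {
  "commands": "0 0 0.2 0 0 0;0 0 0.4 0 0 0;0 0 0.5 0 0 0;0 0 0.5 0 0 0;0 0 0.5 0 0 0;0 0 0.5 0 0 0;0 0 0.2 0 0 0;0 0 0 0 0 0;0 0 0 0 0 0"
}}

```text
time_s: 6.7
tcp_pos: [0.4937, 0.2536, 0.234]
ee_rot: [[-0.962, -0.273, -0.001], [-0.273, 0.962, -0.0], [0.001, -0.0, -1.0]]
wrist_force: [0.9, -0.9, -2.8]
gripper_width: 0.362
gripper_force: 30.0
```

{"op": "play_rows", "data": {
  "commands": "0 -0.4 0 0 0 0;0 -0.7 0 0 0 -0.5;0 -0.7 0 0 0 -0.5;0 -0.7 0 0 0 -0.5;0 -0.7 0 0 0 -0.5;0 -0.7 0 0 0 -0.5;0 -0.7 0 0 0 -0.5;0 -0.7 0 0 0 -0.5;0 -0.7 0 0 0 -0.5;0 -0.7 0 0 0 -0.5;0 -0.7 0 0 0 -0.5;0 -0.7 0 0 0 -0.5;0 -0.7 0 0 0 -0.55;0.05 -0.5 0 0 0 0;0 -0.2 0 0 0 0;0 -0.1 0 0 0 0;0 0 0 0 0 0;0 0 0 0 0 0;0 0 0 0 0 0;0 0 0 0 0 0"
}}

```text
time_s: 8.7
tcp_pos: [0.4957, -0.0337, 0.2346]
ee_rot: [[-0.808, 0.589, 0.0], [0.589, 0.808, 0.0], [-0.0, 0.0, -1.0]]
wrist_force: [0.7, -0.7, -2.9]
gripper_width: 0.365
gripper_force: 30.0
```

```bash
python3 - <<'E'
from station import r,cams
from h import *
import cv2
s=r.sense();print(s["time_s"],s["tcp_pos"],s["joints"].round(1),s["wrist_force"])
P={}
for n in("top","scene","wrist"):
    i=cams.camera_info(n);p,d=cams.capture(n);np.save(n+"3.npy",d);cv2.imwrite(f"pics/{n}3.png",p)
    np.savez(n+"3i.npz",**{k:i[k] for k in("mtx","R","t")});P[n]=p
    c=i["mtx"]@(i["R"]@np.array([.4957,-.035,.09])+i["t"]);c=c[:2]/c[2];print(n,c)
    if n!="wrist":
        u,v=int(c[0])-40,int(c[1])-45;print(u,v);P[n]=cv2.resize(cv2.convertScaleAbs(p[v:v+75,u:u+80],alpha=1.5),(400,375),interpolation=cv2.INTER_CUBIC)
cv2.imwrite("pics/c3.png",np.hstack([P["top"],P["scene"]]))
E
```

```text
8.7 [ 0.49573248 -0.03371677  0.23457099] [  14.9    8.9  -15.9   -0.   -65.1 -141. ] [ 0.71390325 -0.68835439 -2.85396949]
top [304.25241032 274.02781941]
264 229
scene [259.16008531 180.99335852]
219 135
wrist [279.63799723 203.6897207 ]
```

View pics/c3.png

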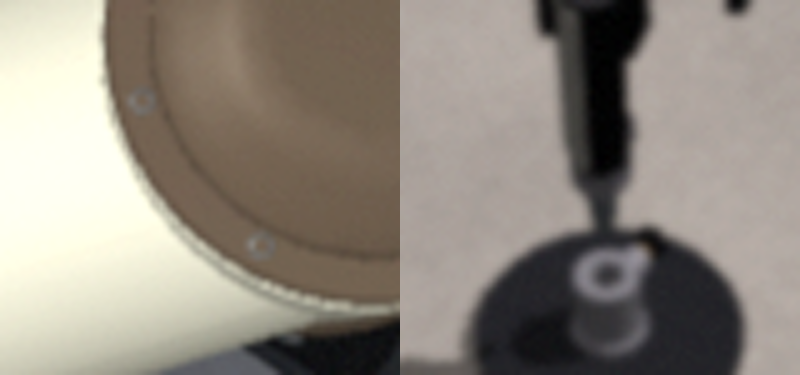

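The top camera is blocked by the arm. In the scene crop, the stud hangs above the collar with its foot at about (601,228), the bore is at (605,272), and the window is on the left, facing the vase. I'll check alignment in the wrist view.

```bash
python3 - <<'E'
import cv2
p=cv2.imread("pics/wrist3.png")[140:290,190:390]
cv2.imwrite("pics/c4.png",cv2.resize(cv2.convertScaleAbs(p,alpha=1.4),(800,600),interpolation=cv2.INTER_CUBIC))
E
```

```text
(no output)
```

View pics/c4.png

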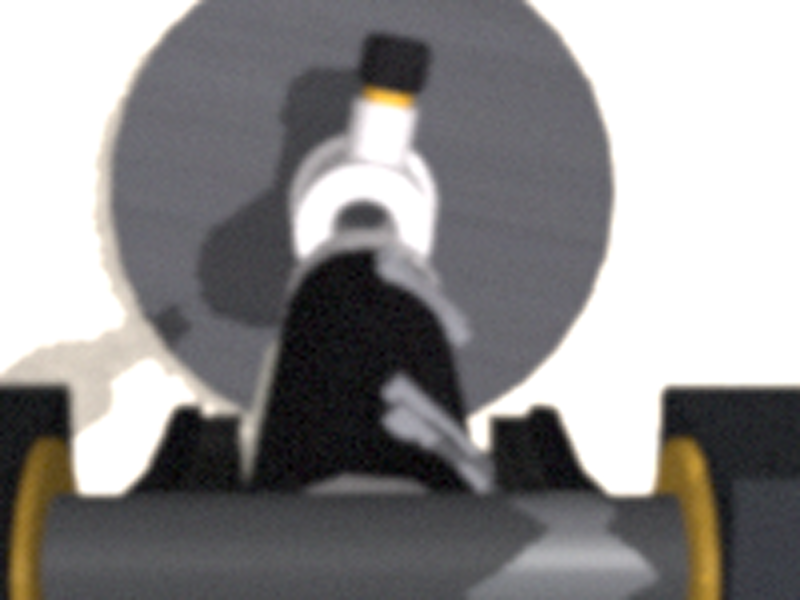

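```bash
python3 - <<'E'
from h import *
import cv2
from scipy.optimize import least_squares
L=lambda n:dict(np.load(n+"3i.npz"))
def proj(i,X):c=i["mtx"]@(i["R"]@np.array(X)+i["t"]);return (c[:2]/c[2]).round(2)
def cloud(n):
    i=L(n);d=np.load(n+"3.npy");v,u=np.nonzero(d>0);q=np.linalg.solve(i["mtx"],np.stack([u,v,np.ones_like(u)]).astype(float))*d[v,u]
    return (i["R"].T@(q-i["t"][:,None])).T
X=cloud("wrist")
c0=np.array([.4957,-.0358])
for nm,zz,r0,r1 in(("collar",(.0555,.0605),.0,.03),("foot",(.0095,.0145),.03,.1)):
    m=(np.hypot(*(X[:,:2]-c0).T)<r1)&(X[:,2]>zz[0])&(X[:,2]<zz[1]);A=X[m][:,:2]
    H=cv2.convexHull(A.astype(np.float32))[:,0]
    R=.018 if nm=="collar" else .075
    # edge points: hull vertices only, robust, known radius
    f=least_squares(lambda c:np.hypot(*(H-c).T)-R,c0,loss="soft_l1",f_scale=.0007)
    print(nm,len(A),cv2.minEnclosingCircle(A.astype(np.float32)),f.x)
m=(np.hypot(*(X[:,:2]-c0).T)<.03)&(X[:,2]>.14)&(X[:,2]<.225);A=X[m];print("body",len(A),A.min(0),A.max(0))
# circle fit of body with known radius (front surface)
for n in("wrist","scene"):
    X=cloud(n);m=(np.hypot(*(X[:,:2]-c0).T)<.03)&(X[:,2]>.145)&(X[:,2]<.2);A=X[m];
    f=least_squares(lambda c:np.hypot(*(A[:,:2]-c).T)-.016,c0,loss="soft_l1",f_scale=.001);print(n,"bodyaxis",len(A),f.x)
    m=(np.hypot(*(X[:,:2]-c0).T)<.03)&(X[:,2]>.11)&(X[:,2]<.125);A=X[m]
    if len(A)>5:
        f=least_squares(lambda c:np.hypot(*(A[:,:2]-c).T)-.008,c0,loss="soft_l1",f_scale=.001);print(n,"stud",len(A),f.x)
m=(np.hypot(*(X[:,:2]-c0).T)<.03)&(X[:,2]>.03)&(X[:,2]<.05);A=X[m]
f=least_squares(lambda c:np.hypot(*(A[:,:2]-c).T)-.018,c0,loss="soft_l1",f_scale=.001);print("scene collar side",len(A),f.x)
i=L("scene")
print(proj(i,[.4964,-.0342,.0945]),proj(i,[.4964,-.0342,.1345]),proj(i,[.4957,-.0358,.058]),proj(i,[.4957,-.0348,.058]))
i=L("wrist")
print(proj(i,[.4964,-.0342,.1345]),proj(i,[.4957,-.0358,.058]))
E
```

```text
collar 428 ((0.49621906876564026, -0.03526249900460243), 0.01798868179321289) [ 0.49661117 -0.03548543]
foot 9118 ((0.49635061621665955, -0.03538612648844719), 0.07476330548524857) [ 0.49657595 -0.03552694]
body 1421 [ 0.48022215 -0.05165118  0.14003725] [ 0.50370138 -0.01651546  0.22498024]
wrist bodyaxis 807 [ 0.49682665 -0.03466019]
scene bodyaxis 204 [ 0.4972504  -0.03430312]
scene stud 25 [ 0.49717074 -0.03410315]
scene collar side 83 [ 0.49787778 -0.0333328 ]
[259.46 179.99] [258.83 169.64] [259.35 188.93] [259.71 188.85]
[280.73 215.42] [279.13 197.58]
```

Alignment is within about 1 mm, and the tapered foot has ±3.7 mm of slack at the mouth. I'm lowering into the mouth.

{"op": "play_rows", "data": {
  "commands": "0 -0.02 -0.4 0 0 0;0 0 -0.4 0 0 0;0 0 -0.3 0 0 0;0 0 -0.1 0 0 0;0 0 -0.1 0 0 0;0 0 -0.1 0 0 0;0 0 0 0 0 0;0 0 0 0 0 0"
}}

```text
time_s: 9.65
tcp_pos: [0.4959, -0.0348, 0.1928]
ee_rot: [[-0.808, 0.59, 0.001], [0.59, 0.808, 0.0], [-0.0, 0.0, -1.0]]
wrist_force: [-0.3, -0.2, -2.2]
gripper_width: 0.361
gripper_force: 30.0
```

{"op": "play_rows", "data": {
  "commands": "0 0 -0.08 0 0 0;0 0 -0.08 0 0 0;0 0 0 0 0 0;0 0 0 0 0 0"
}}

```text
time_s: 10.05
tcp_pos: [0.4957, -0.0348, 0.1877]
ee_rot: [[-0.808, 0.59, -0.0], [0.59, 0.808, -0.0], [0.0, -0.0, -1.0]]
wrist_force: [-0.7, -0.3, -2.7]
gripper_width: 0.361
gripper_force: 30.0
```

{"op": "play_rows", "data": {
  "commands": "0 0 -0.05 0 0 0;0 0 -0.05 0 0 0;0 0 -0.05 0 0 0;0 0 0 0 0 0;0 0 0 0 0 0"
}}

```text
time_s: 10.55
tcp_pos: [0.4957, -0.0348, 0.1832]
ee_rot: [[-0.808, 0.59, -0.0], [0.59, 0.808, -0.0], [0.0, -0.0, -1.0]]
wrist_force: [0.1, -0.8, -3.0]
gripper_width: 0.358
gripper_force: 30.0
```

{"op": "play_rows", "data": {
  "commands": "0 0 -0.05 0 0 0;0 0 -0.05 0 0 0;0 0 -0.05 0 0 0;0 0 -0.05 0 0 0;0 0 0 0 0 0;0 0 0 0 0 0"
}}

```text
time_s: 11.15
tcp_pos: [0.4957, -0.0348, 0.1772]
ee_rot: [[-0.808, 0.59, -0.0], [0.59, 0.808, -0.0], [0.0, -0.0, -1.0]]
wrist_force: [0.5, -0.5, -2.6]
gripper_width: 0.361
gripper_force: 30.0
```

{"op": "play_rows", "data": {
  "commands": "0 0 -0.05 0 0 0;0 0 -0.05 0 0 0;0 0 -0.03 0 0 0;0 0 0 0 0 0"
}}

```text
time_s: 11.55
tcp_pos: [0.4961, -0.0348, 0.1735]
ee_rot: [[-0.808, 0.59, 0.001], [0.59, 0.808, -0.0], [-0.001, 0.0, -1.0]]
wrist_force: [1.4, 0.0, -1.4]
gripper_width: 0.361
gripper_force: 30.0
```

{"op": "play_rows", "data": {
  "commands": "0 0 -0.03 0 0 0;0 0 -0.03 0 0 0;0 0 0 0 0 0"
}}

```text
time_s: 11.85
tcp_pos: [0.4962, -0.0348, 0.1721]
ee_rot: [[-0.808, 0.59, 0.001], [0.59, 0.808, -0.0], [-0.001, 0.001, -1.0]]
wrist_force: [0.4, -1.1, 1.6]
gripper_width: 0.361
gripper_force: 30.0
```

{"op": "play_rows", "data": {
  "commands": "0 0 -0.03 0 0 0;0 0 -0.03 0 0 0;0 0 0 0 0 0"
}}

```text
time_s: 12.15
tcp_pos: [0.4963, -0.0348, 0.1708]
ee_rot: [[-0.808, 0.589, 0.002], [0.589, 0.808, -0.0], [-0.002, 0.001, -1.0]]
wrist_force: [-0.4, -0.3, 6.1]
gripper_width: 0.363
gripper_force: 30.0
```

{"op": "play_rows", "data": {
  "commands": "0 0 -0.03 0 0 0;0 0 -0.03 0 0 0;0 0 0 0 0 0"
}}

```text
time_s: 12.45
tcp_pos: [0.4965, -0.0349, 0.1698]
ee_rot: [[-0.808, 0.589, 0.002], [0.589, 0.808, -0.001], [-0.002, 0.001, -1.0]]
wrist_force: [-1.5, 0.2, 8.4]
gripper_width: 0.358
gripper_force: 30.0
```

{"op": "play_rows", "data": {
  "commands": "0 0 -0.03 0 0 0;0 0 -0.03 0 0 0;0 0 0 0 0 0"
}}

```text
time_s: 12.75
tcp_pos: [0.4968, -0.035, 0.1692]
ee_rot: [[-0.808, 0.589, 0.003], [0.589, 0.808, -0.001], [-0.003, 0.001, -1.0]]
wrist_force: [-3.1, 0.7, 14.9]
gripper_width: 0.364
gripper_force: 30.0
```

{"op": "play_rows", "data": {
  "commands": "0 0 -0.02 0 0 0;0 0 0 0 0 0;0 0 0 0 0 0"
}}

```text
time_s: 13.05
tcp_pos: [0.4967, -0.035, 0.1685]
ee_rot: [[-0.808, 0.589, 0.003], [0.589, 0.808, -0.001], [-0.003, 0.001, -1.0]]
wrist_force: [-2.5, 0.1, 15.0]
gripper_width: 0.361
gripper_force: 30.0
```

{"op": "play_rows", "data": {
  "commands": "0 0 -0.02 0 0 0;0 0 0 0 0 0;0 0 0 0 0 0"
}}

```text
time_s: 13.35
tcp_pos: [0.4968, -0.035, 0.1683]
ee_rot: [[-0.808, 0.589, 0.003], [0.589, 0.808, -0.001], [-0.003, 0.001, -1.0]]
wrist_force: [-2.7, 0.5, 15.5]
gripper_width: 0.362
gripper_force: 30.0
```

{"op": "play_rows", "data": {
  "commands": "0 0 -0.02 0 0 0;0 0 0 0 0 0;0 0 -0.02 0 0 0;0 0 0 0 0 0"
}}

```text
time_s: 13.75
tcp_pos: [0.497, -0.0351, 0.1675]
ee_rot: [[-0.809, 0.588, 0.004], [0.588, 0.809, -0.001], [-0.004, 0.001, -1.0]]
wrist_force: [-3.6, -0.3, 17.0]
gripper_width: 0.362
gripper_force: 30.0
```

{"op": "play_rows", "data": {
  "commands": "0 0 -0.02 0 0 0;0 0 0 0 0 0;0 0 0 0 0 0"
}}

```text
time_s: 14.05
tcp_pos: [0.4965, -0.0349, 0.1652]
ee_rot: [[-0.808, 0.589, 0.003], [0.589, 0.808, -0.0], [-0.002, 0.001, -1.0]]
wrist_force: [-2.0, -0.6, 7.0]
gripper_width: 0.362
gripper_force: 30.0
```

{"op": "play_rows", "data": {
  "commands": "0 0 -0.03 0 0 0;0 0 -0.03 0 0 0;0 0 0 0 0 0"
}}

```text
time_s: 14.35
tcp_pos: [0.4966, -0.035, 0.1636]
ee_rot: [[-0.808, 0.589, 0.003], [0.589, 0.808, -0.001], [-0.003, 0.001, -1.0]]
wrist_force: [-2.1, 0.5, 9.9]
gripper_width: 0.358
gripper_force: 30.0
```

{"op": "play_rows", "data": {
  "commands": "0 0 -0.03 0 0 0;0 0 -0.03 0 0 0;0 0 0 0 0 0"
}}

```text
time_s: 14.65
tcp_pos: [0.4967, -0.035, 0.1619]
ee_rot: [[-0.808, 0.589, 0.003], [0.589, 0.808, -0.001], [-0.003, 0.001, -1.0]]
wrist_force: [-1.4, -0.4, 10.9]
gripper_width: 0.357
gripper_force: 30.0
```

{"op": "play_rows", "data": {
  "commands": "0 0 -0.03 0 0 0;0 0 -0.03 0 0 0;0 0 0 0 0 0"
}}

```text
time_s: 14.95
tcp_pos: [0.4967, -0.035, 0.1601]
ee_rot: [[-0.808, 0.589, 0.003], [0.589, 0.808, -0.001], [-0.003, 0.001, -1.0]]
wrist_force: [-2.2, -0.8, 11.4]
gripper_width: 0.357
gripper_force: 30.0
```

{"op": "play_rows", "data": {
  "commands": "0 0 -0.02 0 0 0;0 0 0 0 0 0"
}}

```text
time_s: 15.15
tcp_pos: [0.4968, -0.0351, 0.1598]
ee_rot: [[-0.808, 0.589, 0.003], [0.589, 0.808, -0.001], [-0.003, 0.001, -1.0]]
wrist_force: [-2.7, -0.0, 12.0]
gripper_width: 0.358
gripper_force: 30.0
```

{"op": "play_rows", "data": {
  "commands": "0 0 -0.02 0 0 0;0 0 0 0 0 0"
}}

```text
time_s: 15.35
tcp_pos: [0.4967, -0.035, 0.159]
ee_rot: [[-0.808, 0.589, 0.003], [0.589, 0.808, -0.001], [-0.003, 0.001, -1.0]]
wrist_force: [-1.7, -0.3, 12.2]
gripper_width: 0.362
gripper_force: 30.0
```

{"op": "play_rows", "data": {
  "commands": "0 0 -0.02 0 0 0;0 0 0 0 0 0"
}}

```text
time_s: 15.55
tcp_pos: [0.4967, -0.035, 0.1583]
ee_rot: [[-0.808, 0.589, 0.003], [0.589, 0.808, -0.001], [-0.003, 0.001, -1.0]]
wrist_force: [-2.3, 0.5, 12.5]
gripper_width: 0.359
gripper_force: 30.0
```

{"op": "play_rows", "data": {
  "commands": "0 0 -0.02 0 0 0;0 0 0 0 0 0"
}}

```text
time_s: 15.75
tcp_pos: [0.4967, -0.0351, 0.1583]
ee_rot: [[-0.808, 0.589, 0.003], [0.589, 0.808, -0.001], [-0.003, 0.001, -1.0]]
wrist_force: [-4.5, -0.6, 15.3]
gripper_width: 0.36
gripper_force: 30.0
```

{"op": "play_rows", "data": {
  "commands": "0 0 -0.015 0 0 0;0 0 0 0 0 0;0 0 0 0 0 0"
}}

```text
time_s: 16.05
tcp_pos: [0.4968, -0.0351, 0.1583]
ee_rot: [[-0.809, 0.588, 0.003], [0.588, 0.809, -0.001], [-0.003, 0.001, -1.0]]
wrist_force: [-4.4, 0.6, 17.8]
gripper_width: 0.364
gripper_force: 30.0
```

```bash
python3 - <<'E'
from station import r
s=r.sense();print(s["tcp_pos"],s["wrist_force"])
E
```

```text
[ 0.49678471 -0.0350911   0.15831515] [-4.44248402  0.55616079 17.78169221]
```

The wand hit a hard stop at the expected height. I'll relax the press, open and back off upward.

{"op": "play_rows", "data": {
  "commands": "0 0 0.05 0 0 0;0 0 0.04 0 0 0;0 0 0 0 0 0"
}}

```text
time_s: 16.35
tcp_pos: [0.4964, -0.0349, 0.1584]
ee_rot: [[-0.808, 0.589, 0.002], [0.589, 0.808, -0.0], [-0.002, 0.001, -1.0]]
wrist_force: [0.0, -1.0, 6.9]
gripper_width: 0.363
gripper_force: 30.0
```

{"op": "play_rows", "data": {
  "commands": "0 0 0 0 0 0;0 0 0 0 0 0;0 0 0 0 0 0;0 0 0 0 0 0;0 0 0 0 0 0;0 0 0 0 0 0;0 0 0 0 0 0;0 0 0 0 0 0;0 0 0 0 0 0;0 0 0 0 0 0",
  "grip": 87
}}

```text
time_s: 17.35
tcp_pos: [0.4957, -0.0348, 0.1576]
ee_rot: [[-0.808, 0.59, 0.0], [0.59, 0.808, 0.0], [-0.0, 0.0, -1.0]]
wrist_force: [0.2, 1.0, 0.2]
gripper_width: 0.998
gripper_force: 0.0
```

{"op": "play_rows", "data": {
  "commands": "0 0 0.2 0 0 0;0 0 0.5 0 0 0;0 0 0.8 0 0 0;0 0 0.8 0 0 0;0 0 0.8 0 0 0;0 0 0.8 0 0 0;0 0 0.3 0 0 0;0 0.5 0 0 0 0;0 0.8 0 0 0 0;0 0.8 0 0 0 0;0 0.8 0 0 0 0;0 0.8 0 0 0 0;0 0.8 0 0 0 0;0 0.8 0 0 0 0;0 0.8 0 0 0 0;0 0.8 0 0 0 0;0 0.5 0 0 0 0;0 0 0 0 0 0;0 0 0 0 0 0"
}}

```text
time_s: 19.25
tcp_pos: [0.4955, 0.187, 0.2832]
ee_rot: [[-0.808, 0.589, -0.001], [0.589, 0.808, -0.001], [0.0, -0.001, -1.0]]
wrist_force: [-0.3, 0.4, -0.1]
gripper_width: 1.001
gripper_force: 0.0
```

```bash
python3 - <<'E'
from station import r,cams
from h import *
import cv2
s=r.sense();print(s["time_s"],s["tcp_pos"],s["wrist_force"])
p,d=cams.capture("top");i=cams.camera_info("top");q,_=cams.capture("scene")
f=lambda x,w,h:cv2.resize(cv2.convertScaleAbs(x,alpha=1.5),(w,h),interpolation=cv2.INTER_CUBIC)
cv2.imwrite("pics/end.png",np.hstack([f(p[225:325,250:350],400,400),f(q[110:230,200:320],400,400)]))
v,u=np.nonzero(d>0);c=np.linalg.solve(i["mtx"],np.stack([u,v,np.ones_like(u)]).astype(float))*d[v,u]
X=(i["R"].T@(c-i["t"][:,None])).T
def st(n,x,y,z0,z1,w):
    A=X[(np.hypot(X[:,0]-x,X[:,1]-y)<w)&(X[:,2]>z0)&(X[:,2]<z1)]
    print(n,len(A),cv2.minEnclosingCircle(A[:,:2].astype(np.float32)) if len(A) else 0,np.median(A,0) if len(A) else 0)
st("cap",.495,-.036,.2,.216,.04);st("foot",.495,-.036,.008,.018,.1);st("vase",.546,-.279,.172,.19,.06)
E
```

```text
19.25 [0.49546223 0.18698361 0.28319725] [-0.29780586  0.36430994 -0.10116717]
cap 286 ((0.4947819113731384, -0.036130696535110474), 0.015869850292801857) [ 0.49494429 -0.03632648  0.20743025]
foot 3343 ((0.4945683777332306, -0.03610426187515259), 0.07477948069572449) [ 0.49144884 -0.03522107  0.01150314]
vase 392 ((0.5456030368804932, -0.27943581342697144), 0.030289122834801674) [ 0.5492163  -0.28736994  0.1781364 ]
```

View pics/end.png

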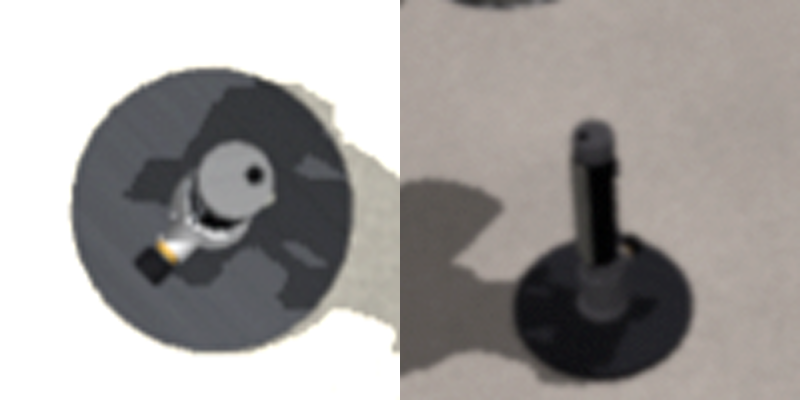

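The cap is centred over the foot at z ≈ 0.208, which means fully home. Its centre is at (235,181) and the switch at (255,175), so the window points at about -73 to -78°, toward the vase at -78°. The stand and vase haven't moved.

```bash
python3 -c "
from station import r
print(r.finish_job())"
```

```text
the job is handed in; nothing more can be done
None
```

The wand stands fully home in the stand's socket, released and with its lit window facing the vase; I handed the job in at about 19 s, and no verdict came back.

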